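# Clear the jammed vial feeder, load the sampler tray and start the run

### The arm

A 6-joint arm with a two-finger parallel gripper is mounted at the origin on the work surface. World frame = base frame: x ahead of the robot, y to its left, z up, the work surface at z = 0. Lengths are in m, angles in degrees, forces in N, time in s.
With the tool pointing down it reaches from about 0.425 to 1.125 m from the base axis. Payload 14.9 kg.
Tool frame: the origin (TCP) lies midway between the tips of the shut fingers; the grasp point (between the pads) lies 19 mm behind it; z points along the fingers, y is the line along which they close (so a half turn about z gives the same grasp; the last joint's range is limited). The gripper opens to 91 mm and grips with 3 to 60 N. Pads are 32 mm wide; open, the fingers measure 118 mm over their backs; the gripper's body (76 mm by 178 mm) begins 60 mm behind the grasp point.
Start: joints at [65.816, 21.709, 99.362, -0, 58.929, -1.908], TCP at [0.265, 0.648, 0.214] pointing down, gripper open.
Joint ranges: [-158.91, 158.91], [-42.39, 125.64], [0.06, 152.35], [-60.88, 240.88], [17.5, 164.5], [-176.32, 176.32]. Speed limits (degrees/s): [108.29, 108.29, 136.94, 180, 180, 180].

### API

Orientations are given as [roll, pitch, yaw] about the fixed x, y, z axes, in that order (R = Rz(yaw) Ry(pitch) Rx(roll)).
In Python, from rig import bot, capture gives the robot as it stands.
- The arm moves only by the tool step_arm, never from a script. Its argument "rows" is one flat list of numbers, 7 for each row, row after row: the shift along the world's x, y, z in m, then the turn, a rotation vector about the world's x, y, z in rad, then the gripper command: -1 is shut, 1 is fully open, values between are in proportion. A call has 1 to 12 rows; each row shifts and turns the commanded pose from where the row before left it; what a row does not reach is not made up. A row lasts 1/12 s, in which the tool goes at most 41.7 mm and 7.16 degrees, less where a joint would pass 70% of its speed; a pose out of reach is approached as far as the arm can. A call is refused whole if a number of a shift passes 0.0417 or a number of a turn 0.125, either way. A call with a gripper value outside its range is refused whole. The fingers move at their own pace and stop on an object; "grip_force" is the grip in N (left out, the last holds). Time passes only in rows, so rows that do not move let the fingers close. It gives the time, the measured TCP pose, the force, the opening and the grip force at its end, in the units of the state.
- bot.state(): the state, without advancing time (a new reading comes with each control period).
- capture(name): name is "scene" or "top"; returns a dict with "pixels" (420x560x3 uint8, red, green, blue), "fx", "fy", "cx", "cy" (pixels), "pose" (4x4, takes a point from camera to world coordinates). Camera axes: x right, y down, z forward; pixel columns grow to the right and rows downward; lengths in m; the calibration is good to about 2 mm. A picture is of the moment at which its call begins. There is no depth.
- bot.close_job(): hands the job in; it is judged then, once.
The state is a dict: "time_s": time; "q": joint angles; "joint_velocities": joint speeds; "effort": joint torques, N m; "ee_pos": TCP position; "ee_rot": TCP orientation; "force": force on the tool from outside, world axes, zero at the start; "ft_torque": the same for the moment, N m; "finger_gap": opening from 0.0 (shut) to 1.0 (fully open); "gripper_force": force on a finger pad.
Only numpy, scipy, OpenCV 4.12 (cv2) and the standard library are available. Lean on these libraries where they do the work, as an engineer would, in place of code of your own. Each camera call takes 0.05 s, during which the arm holds its last target. There are 200 camera calls.

### The job

One over-long vial lies across the rails of the vial feeder and blocks it: lift it out and lay it in the white reject dish, so that the short vials behind it roll down to the stop. Then take every short vial, from the feeder and from the small grey side rack, and lay it on its side in a groove of the aluminium tray, one to a groove, and when all are loaded and the long one is in the dish, pull the black start knob on the control box up to its end and let it spring back down. Leave the other things on the bench where they stand.

Things in the scene. Friction and masses are not known exactly. Their poses are not given: they have to be found in the camera images.
- feeder: fixed gravity vial feeder: white floor 62 mm wide, sloping 17 degrees, between two aluminium rails 5 mm higher than the floor (inner faces 24.5, outer faces 31 mm from the centre line). Origin on the bench under the low end, on the centre line; +x runs horizontally uphill, y across, z up. Floor is 30 mm above the bench at x = 0, rises 0.306 per unit x, runs from x = -11 to 225 mm (34 mm end plate)
- feeder_stop (a point): where the centre of a short vial lies when it rests at the feeder's low end against the stop plate (40 mm wide across, 18 mm high); axes as feeder. Short vials roll down here by themselves once nothing blocks them; when the first is taken the next rolls into its place
- feeder_posts (a point): on the feeder floor's centre line, midway between two 8 mm posts, one on each rail, whose tops are 30 mm above the floor; axes as feeder. Short vials roll through between the posts; the long vial lies on the rails against their uphill faces
- long_vial: the over-long vial that jams the feeder: amber glass with aluminium cap, cylinder 24 mm in diameter, 66 mm long, about 45 g, lying across both rails 5 mm above the feeder floor, ends sticking out 2 mm beyond the rails' outer faces. Origin at its centre; y along its length. Not fastened: it lifts straight up
- vial1: short amber glass vial with a crimped aluminium cap, a cylinder 23 mm in diameter and 46 mm long, 25 g, lying on its side. Origin at its centre; its y axis runs along its length (cap at +y); it rolls about y. Starts in the feeder behind the long vial, across the slope, number 1 in the queue. Always present
- vial2: short amber glass vial with a crimped aluminium cap, a cylinder 23 mm in diameter and 46 mm long, 25 g, lying on its side. Origin at its centre; its y axis runs along its length (cap at +y); it rolls about y. Starts in the feeder behind the long vial, across the slope, number 2 in the queue. Always present
- vial3: short amber glass vial with a crimped aluminium cap, a cylinder 23 mm in diameter and 46 mm long, 25 g, lying on its side. Origin at its centre; its y axis runs along its length (cap at +y); it rolls about y. Starts in the feeder behind the long vial, across the slope, number 3 in the queue. Always present
- vial4: short amber glass vial with a crimped aluminium cap, a cylinder 23 mm in diameter and 46 mm long, 25 g, lying on its side. Origin at its centre; its y axis runs along its length (cap at +y); it rolls about y. Starts in the feeder behind the long vial, across the slope, number 4 in the queue. May be absent
- vial5: short amber glass vial with a crimped aluminium cap, a cylinder 23 mm in diameter and 46 mm long, 25 g, lying on its side. Origin at its centre; its y axis runs along its length (cap at +y); it rolls about y. Starts in a groove of the side rack. May be absent
- vial6: short amber glass vial with a crimped aluminium cap, a cylinder 23 mm in diameter and 46 mm long, 25 g, lying on its side. Origin at its centre; its y axis runs along its length (cap at +y); it rolls about y. Starts in a groove of the side rack. May be absent
- tray: loose aluminium vial tray, 72 mm (x) by 212 mm (y), about 0.7 kg; may get knocked aside. Origin at the centre of its underside. Six flat grooves at y = -85, -51, -17, 17, 51, 85 mm run along its x, each 26 mm wide, 66 mm long, floor 6 mm above the bench; ridges (8 mm) and end lips (3 mm) rise 5 mm above that floor. A vial in a groove has its axis along x, centre 17.5 mm above the underside
- side_rack: small fixed grey rack, 72 mm (x) by 76 mm (y), with two grooves along its x at y = -17 and 17 mm, made like the tray's (26 mm wide, floor 6 mm above the bench, ridges and end lips 5 mm higher); holds 0 to 2 short vials lying on their sides at the start. Origin at the centre of its underside
- reject_dish: loose shallow white rectangular dish, outside 150 mm (x) by 110 mm (y) by 30 mm high, walls 4 mm, floor 4 mm thick, 0.5 kg; may get knocked aside. Origin at the centre of its underside
- console: fixed slate-coloured sampler control box, 100 mm (x) by 120 mm (y) by 80 mm high; origin at the centre of its underside. The start knob is at the centre of its top
- knob_grip (a point): centre of the black start knob, a cylinder 28 mm in diameter and 22 mm tall with vertical axis, 103 mm above the bench when at rest (so its rim reaches from 92 to 114 mm); moves with the knob
- start_knob (a joint): travel of the start knob in m: 0 at rest, grows as it is pulled straight up, end stop at 0.014. A spring draws it back down (about 1.8 N at rest, 6.7 N at the end stop)
- beaker: bystander, leave alone: small glass beaker 52 mm wide, 62 mm high, origin at the centre of its underside
- amber_bottle: bystander, leave alone: amber bottle 58 mm wide, 115 mm high, origin at the centre of its underside
- white_jar: bystander, leave alone: white jar with blue cap, 64 mm wide, 75 mm high, origin at the centre of its underside
- powder_jar: bystander, leave alone: white jar with red cap, 60 mm wide, 85 mm high, origin at the centre of its underside
- tip_box: bystander, leave alone: pipette tip box 80 x 120 mm, 57 mm high, origin at the centre of its underside
- timer: bystander, leave alone: small grey timer 50 x 50 mm, 14 mm high, origin at the centre of its underside
Not all that is in view belongs to the job. Of the things that look like the tray, take the one that is nearest to the robot's base at the start. Leave any green look-alike of the long_vial alone.

How it is judged (in metres and radians):
On the way, in this order (a step that is already met when the one before it is completed fails the run):
1. the long vial is out of the feeder and the first short vial has rolled down to the stop (distance between long_vial and feeder_stop above 0.08 m and z of vial1 in the frame of feeder_stop below 0.006 m and distance between vial1 and feeder_stop below 0.012 m and (horizontal distance between long_vial and feeder above 0.16 m or height (world z) of long_vial above 0.085 m or y of long_vial in the frame of feeder above 0.07 m or y of long_vial in the frame of feeder below -0.07 m)), for 0.1 s.
2. the long vial lies in the reject dish and every short vial lies in a groove of the tray (x of vial1 in the frame of tray between -0.015 and 0.015 m and y of vial1 in the frame of tray between -0.1 and 0.1 m and z of vial1 in the frame of tray between 0.012 and 0.0215 m and x of vial2 in the frame of tray between -0.015 and 0.015 m and y of vial2 in the frame of tray between -0.1 and 0.1 m and z of vial2 in the frame of tray between 0.012 and 0.0215 m and x of vial3 in the frame of tray between -0.015 and 0.015 m and y of vial3 in the frame of tray between -0.1 and 0.1 m and z of vial3 in the frame of tray between 0.012 and 0.0215 m and x of vial4 in the frame of tray between -0.015 and 0.015 m and y of vial4 in the frame of tray between -0.1 and 0.1 m and z of vial4 in the frame of tray between 0.012 and 0.0215 m and x of vial5 in the frame of tray between -0.015 and 0.015 m and y of vial5 in the frame of tray between -0.1 and 0.1 m and z of vial5 in the frame of tray between 0.012 and 0.0215 m and x of vial6 in the frame of tray between -0.015 and 0.015 m and y of vial6 in the frame of tray between -0.1 and 0.1 m and z of vial6 in the frame of tray between 0.012 and 0.0215 m and x of long_vial in the frame of reject_dish between -0.072 and 0.072 m and y of long_vial in the frame of reject_dish between -0.052 and 0.052 m and z of long_vial in the frame of reject_dish between 0.008 and 0.03 m), for 0.2 s.
3. the start knob is pulled up to its end (value of joint start_knob above 0.011 m), for 0.1 s.
4. the start knob is let spring back down (value of joint start_knob below 0.002 m), for 0.2 s.
At the end, for the whole second after the job is handed in: Every short vial present lies in a groove of the tray (centre within 15 mm of the tray's centre line along x, not on a ridge: centre 12 to 21.5 mm above the tray's underside), the long vial lies in the reject dish, the start knob is back down (within 2 mm), and vials, tray and dish are at rest (all of step 2 and linear speed of each of vial1, vial2, vial3, vial4, vial5, vial6, long_vial, tray, reject_dish below 0.03 m/s and value of joint start_knob below 0.002 m); the robot touches nothing.
It fails at once if a bystander is moved more than 4 cm or tipped over (distance of any of beaker, amber_bottle, white_jar, powder_jar, tip_box, timer from where it was at the start of the episode above 0.04 m or angle between any of beaker, amber_bottle, white_jar, powder_jar, tip_box, timer's own z axis and vertical above 0.6 rad).
Of vial4, vial5, vial6 only 1 to 3 are there at a start; the rules pass over those that are not, and their reading is None.
At some moment in a run one of tray, reject_dish may be knocked a few centimetres aside while the robot is not near it.
It also fails if it takes over 210 s, if anything falls off the work surface, if the arm or the gripper's body presses on something with over 40 N, if the wrist force passes 120 N, or if a joint passes its speed limit or range.

## Working session

There is one attempt and no reset: what is moved stays moved. The work goes in short steps, Python scripts to look and compute and a tool call to move; the robot and the scene stay as the last step left them, time stands still between calls to the robot, and variables do not carry over. Pictures are saved under pics/ and viewed, at most 16 in all, crops included, and the job is handed in when it is done.

Besides the shell and the picture viewer there is one more tool, called after "Call:" as name(argument=value, ...), one argument or row to a line, values as JSON. step_arm: Moves the arm, as the interface text tells. Its arguments: {"type":"object","properties":{"rows":{"type":"array"},"grip_force":{"type":"number"}},"required":["rows"]}

```bash
ls; mkdir -p pics; cat > h.py <<'E'
import numpy as np, cv2
from rig import bot, capture
def snap(name, fn):
    c=capture(name); cv2.imwrite('pics/'+fn+'.png', cv2.cvtColor(c['pixels'],cv2.COLOR_RGB2BGR))
    np.savez('pics/'+fn+'.npz', **{k:np.array(v) for k,v in c.items()}); return c
def load(fn): 
    d=np.load('pics/'+fn+'.npz'); return {k:d[k] for k in d.files}
def ray(c,u,v):
    P=np.array(c['pose']); d=P[:3,:3]@np.array([(u-c['cx'])/c['fx'],(v-c['cy'])/c['fy'],1.0]); return P[:3,3],d/np.linalg.norm(d)
def onz(c,u,v,z):
    o,d=ray(c,u,v); return o+d*(z-o[2])/d[2]
def tri(c1,p1,c2,p2):
    o1,d1=ray(c1,*p1); o2,d2=ray(c2,*p2)
    A=np.stack([d1,-d2],1); t=np.linalg.lstsq(A,o2-o1,rcond=None)[0]
    a=o1+d1*t[0]; b=o2+d2*t[1]; return (a+b)/2, np.linalg.norm(a-b)
def proj(c,p):
    P=np.array(c['pose']); q=P[:3,:3].T@(np.array(p)-P[:3,3]); return np.array([c['fx']*q[0]/q[2]+c['cx'],c['fy']*q[1]/q[2]+c['cy']])
E
python3 - <<'E'
from h import *
for n in('scene','top'):
    c=snap(n,n+'0'); print(n,c['fx'],c['cx'],c['cy'],np.round(c['pose'],3).tolist())
print(bot.state())
E
```

```text
pics
scene 527.976218039912 275.4849105295337 216.7619896313366 [[0.234, 0.766, -0.599, 1.45], [0.972, -0.188, 0.14, -0.286], [-0.005, -0.615, -0.788, 1.269], [0.0, 0.0, 0.0, 1.0]]
top 460.4242836461943 277.35240612290687 207.3354065631234 [[-0.019, -0.988, 0.151, 0.38], [-1.0, 0.017, -0.017, -0.074], [0.014, -0.152, -0.988, 1.345], [0.0, 0.0, 0.0, 1.0]]
{'time_s': 0.1, 'q': array([ 6.58143819e+01,  2.17341642e+01,  9.93913040e+01, -1.65522286e-03,
        5.89270058e+01, -1.90797693e+00]), 'joint_velocities': array([-0.03148165, -0.08288966, -0.08061012, -0.11217126,  0.04567341,
       -0.02382957]), 'effort': array([ 2.24223891e-05, -7.65041327e+01, -4.35298741e+01,  6.51655393e-02,
        3.99042678e-02, -1.88397343e-05]), 'ee_pos': array([0.2652406 , 0.647439  , 0.21337856]), 'ee_rot': array([-1.79947508e+02, -3.30938003e-04,  1.57723214e+02]), 'force': array([ 0.80075389, -0.004535  ,  0.01420603]), 'ft_torque': array([-0.01044476,  0.01363246,  0.02806464]), 'gripper_force': 0.0, 'finger_gap': 1.0034953347572686}
```

View pics/scene0.png

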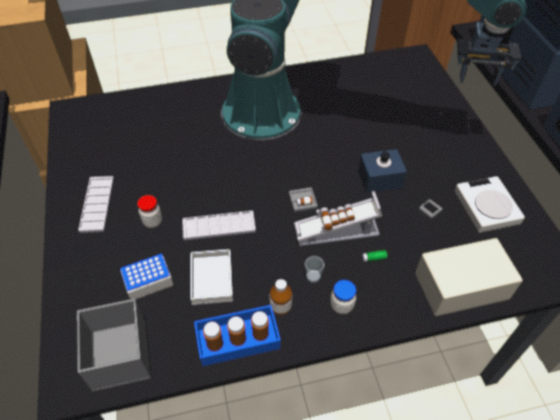

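View pics/top0.png

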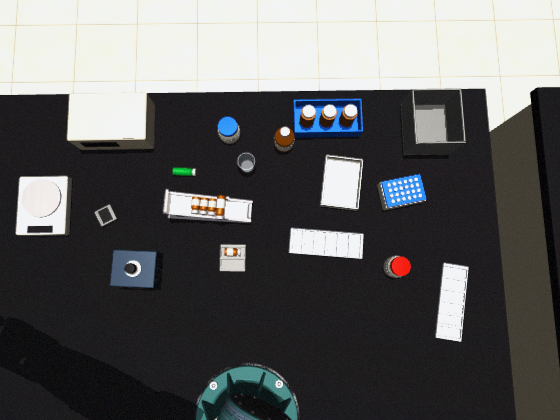

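The scene view shows the feeder at (338,220), its low end at left (300,230), the side rack at (303,199), the dish at (211,275), the console at (383,170) and tray-like racks at (219,225) and (96,203). The top view shows the feeder (165–252, 207), side rack (233,257), dish (342,182), knob (132,269), and tray candidates (326,243) and (452,302).

Look-alikes: for the tray, (326,243) or (452,302) in top; for the long vial, the frontmost amber in the feeder at about (221,206) or the green one at (184,172). Close crops come next.

```bash
python3 - <<'E'
from h import *
t=load('top0'); s=load('scene0')
for p in [(326,243),(452,302)]: q=onz(t,*p,0.01); print(q,np.hypot(*q[:2]))
im=cv2.imread('pics/top0.png'); cv2.imwrite('pics/tc.png',cv2.resize(im[150:290,100:270+20],None,fx=4.2,fy=4.2,interpolation=cv2.INTER_CUBIC))
im=cv2.imread('pics/scene0.png'); cv2.imwrite('pics/sc.png',cv2.resize(im[145:260,280:415],None,fx=5,fy=5,interpolation=cv2.INTER_CUBIC))
E
```

```text
[ 0.47764955 -0.23555166  0.01      ] 0.5325726990219708
[ 0.30255998 -0.59049269  0.01      ] 0.66349389925998
```

View pics/tc.png

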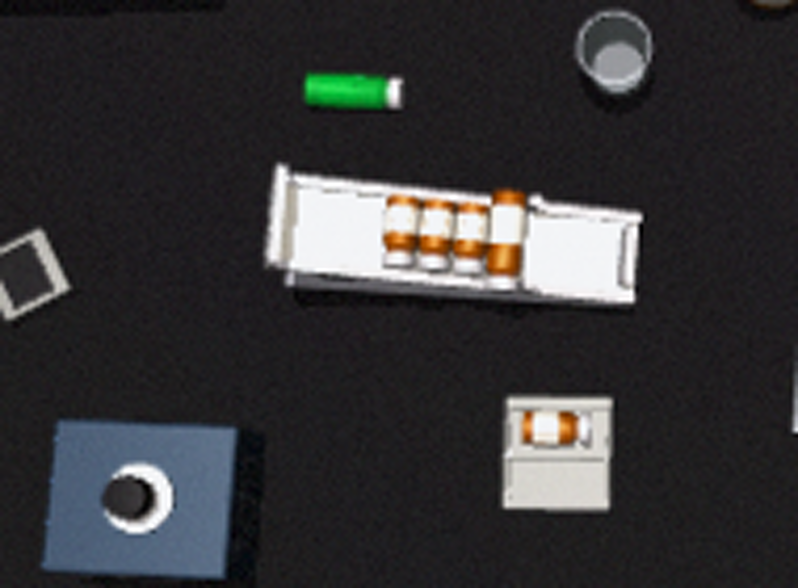

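View pics/sc.png

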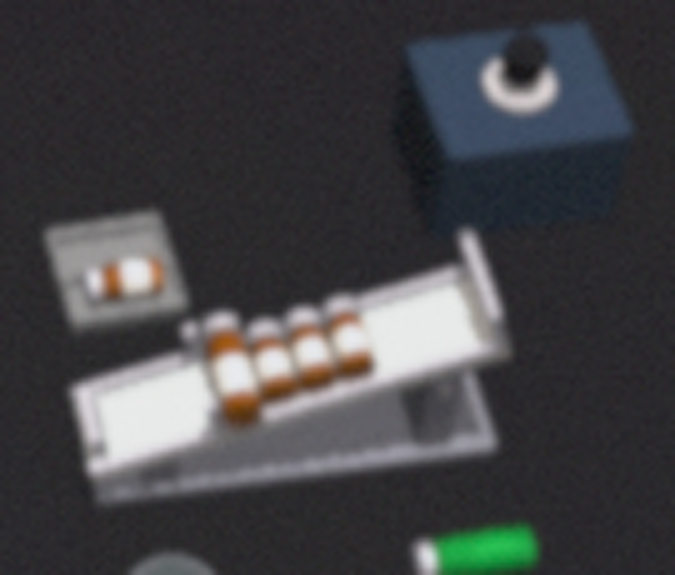

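The crops show the long vial frontmost in the feeder (top 220,206; scene 327,219), three shorts behind it, one short in the rack (top 231,252), and the green decoy off to the side. The tray is the one at top (326,243), 0.533 m from the base. Next I measure it all.

```bash
cat >> h.py <<'E'
def rect(c, roi, thr, z):
    """minAreaRect of bright blob in roi(u0,v0,u1,v1), corners cast onto plane z -> centre, sides, long-axis yaw"""
    u0,v0,u1,v1=roi; g=np.array(c['pixels']).astype(np.uint8)[v0:v1,u0:u1].max(2)
    m=cv2.morphologyEx((g>thr).astype(np.uint8),cv2.MORPH_CLOSE,np.ones((3,3)))
    cs=max(cv2.findContours(m,cv2.RETR_EXTERNAL,cv2.CHAIN_APPROX_NONE)[0],key=cv2.contourArea)
    w=np.array([onz(c,p[0][0]+u0,p[0][1]+v0,z)[:2] for p in cs]).astype(np.float32)
    (ctr,sz,a)=cv2.minAreaRect((w*1000)); 
    b=cv2.boxPoints((ctr,sz,a)); e=[b[1]-b[0],b[2]-b[1]]; L=max(e,key=np.linalg.norm)
    return np.round(ctr,1),np.round(sorted(sz),1),round(float(np.degrees(np.arctan2(L[1],L[0])))%180,1)
E
python3 - <<'E'
from h import *
t=load('top0'); s=load('scene0')
print('tray',rect(t,(280,220,372,265),110,.010),rect(s,(175,205,262,244),110,.010))
print('dish',rect(t,(315,150,368,215),90,.029),rect(s,(183,243,238,308),90,.029))
print('rack',rect(t,(212,238,252,277),90,.010),rect(s,(283,183,320,213),90,.010))
T=lambda u,v:(100+u/4.2-.4,150+v/4.2-.4); S=lambda u,v:(280+u/5-.4,145+v/5-.4)
for n,a,b in [('longAmberEnd',(509,193),(240,412)),('longCapEnd',(501,285),(222,318)),('lowcornerL(+x)',(641,213),(92,470)),('lowcornerR(-x)',(633,300),(75,390)),
 ('knobtop',(127,492),(527,48)),('v1cap',(466,270),(265,325)),('v1amb',(471,206),(282,390)),('v3cap',(398,262),(342,300)),('v3amb',(403,198),(358,368)),('rackcap',(588,430),(85,280)),('rackamb',(524,426),(160,274)),('post+x',(537,200),(215,418)),('post-x',(524,289),(190,328)),('upplate+x',(283,168),(492,318)),('upplate-x',(270,262),(467,233))]:
    p,e=tri(t,T(*a),s,S(*b)); print(n,np.round(p*1000,1),round(e*1000,1))
E
```

```text
tray (array([ 478.4, -235.3]), array([ 74., 214.]), 84.4) (array([ 478.7, -235.4]), array([ 81. , 216.8]), 84.4)
dish (array([ 654.9, -284.8]), array([112.2, 155.1]), 171.9) (array([ 662.6, -286. ]), array([114.3, 171.1]), 171.9)
rack (array([440.9,  36.1]), array([72.6, 77.5]), 179.0) (array([442. ,  36.3]), array([74.1, 82.2]), 178.5)
longAmberEnd [611.1  61.9  72.5] 1.7
longCapEnd [548.6  67.9  80. ] 1.4
lowcornerL(+x) [603.1 -23.   33.2] 1.2
lowcornerR(-x) [543.2 -17.1  31. ] 0.8
knobtop [416.8 298.8 115.3] 1.9
v1cap [559.1  90.9  79.3] 1.1
v1amb [602.7  88.1  74. ] 0.5
v3cap [563.1 133.9  94.3] 2.4
v3amb [606.6 131.1  86.1] 0.1
rackcap [455.4  13.9  21.1] 1.4
rackamb [459.4  59.2  18.4] 1.6
post+x [607.6  46.1  66.8] 3.0
post-x [546.2  51.7  72.9] 2.2
upplate+x [619.9 200.7 126.8] 0.9
upplate-x [559.2 207.7 128.6] 0.5
```

The heights agree with the text: low rails 32 mm, knob top 115 mm, long vial about 72 mm. The long vial's axis runs at 175°, the rack vial lies along world y, and the tray and dish are at yaws of 84.4° and 171.9°. Moving over the long vial now.

Call:
step_arm(
  rows=[0.0158,-0.0289,0,0,0,-0.1056,1,0.0158,-0.0289,0,0,0,-0.1056,1,0.0158,-0.0289,0,0,0,-0.1056,1,0.0158,-0.0289,0,0,0,-0.1056,1,0.0158,-0.0289,0,0,0,-0.1056,1,0.0158,-0.0289,0,0,0,-0.1056,1,0.0158,-0.0289,0,0,0,-0.1056,1,0.0158,-0.0289,0,0,0,-0.1056,1,0.0158,-0.0289,0,0,0,-0.1056,1,0.0158,-0.0289,0,0,0,-0.1056,1,0.0158,-0.0289,0,0,0,-0.1056,1,0.0158,-0.0289,0,0,0,-0.1056,1],
  grip_force=15,
)

```text
time_s: 1.1
ee_pos: [0.4553, 0.2994, 0.2138]
ee_rot: [-180.0, 0.0, 84.8]
force: [1.0, 0.2, -0.5]
finger_gap: 0.997
gripper_force: 0.0
```

Call:
step_arm(
  rows=[0.0158,-0.0289,0,0,0,0,1,0.0158,-0.0289,0,0,0,0,1,0.0158,-0.0289,0,0,0,0,1,0.0158,-0.0289,0,0,0,0,1,0.0158,-0.0289,0,0,0,0,1,0.0158,-0.0289,-0.02,0,0,0,1,0.0158,-0.0289,-0.02,0,0,0,1,0.0158,-0.0289,-0.02,0,0,0,1,0,0,0,0,0,0,1,0,0,0,0,0,0,1],
)

```text
time_s: 1.93
ee_pos: [0.5809, 0.0685, 0.1526]
ee_rot: [-179.9, 0.0, 85.0]
force: [-0.2, 0.8, 0.8]
finger_gap: 1.003
gripper_force: 0.0
```

Call:
step_arm(
  rows=[0,0.001,-0.025,0,0,0,1,0,0,-0.025,0,0,0,1,0,0,-0.025,0,0,0,1,0,0,-0.01,0,0,0,1,0,0,-0.01,0,0,0,1,0,0,0,0,0,0,1,0,0,0,0,0,0,1],
)

```text
time_s: 2.52
ee_pos: [0.5817, 0.0712, 0.0597]
ee_rot: [180.0, -0.0, 85.1]
force: [0.6, 0.5, -0.2]
finger_gap: 1.0
gripper_force: 0.0
```

```bash
python3 - <<'E'
from h import *
s=snap('scene','s1'); t=snap('top','t1')
a=cv2.imread('pics/s1.png')[140:260,280:400]; b=cv2.imread('pics/t1.png')[150:270,160:280]
cv2.imwrite('pics/p1.png',cv2.resize(np.hstack([a,b]),None,fx=3.3,fy=3.3,interpolation=cv2.INTER_CUBIC))
E
```

```text
(no output)
```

View pics/p1.png

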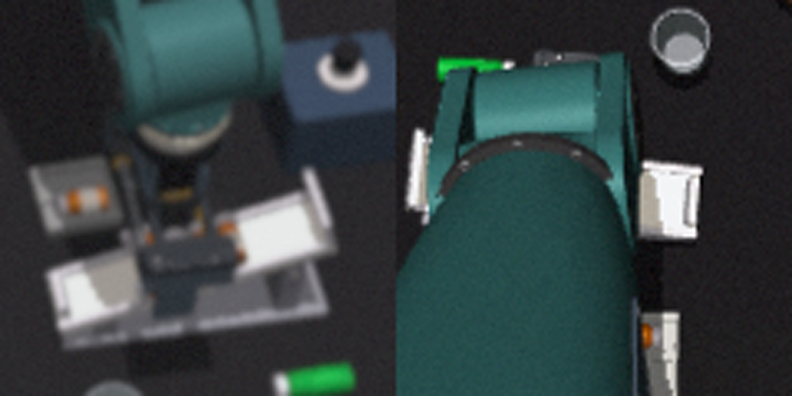

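The gripper straddles the long vial, with the near finger outside the +x rail at crop (175,290). No contact force is showing, so I close.

Call:
step_arm(
  rows=[0,0,0,0,0,0,0.4,0,0,0,0,0,0,0.3,0,0,0,0,0,0,-1,0,0,0,0,0,0,-1,0,0,0,0,0,0,-1,0,0,0,0,0,0,-1],
)

```text
time_s: 3.12
ee_pos: [0.5809, 0.0708, 0.0591]
ee_rot: [-179.9, 0.0, 85.1]
force: [-4.3, 0.2, 7.0]
finger_gap: 0.725
gripper_force: 15.0
```

Call:
step_arm(
  rows=[0,0,0.015,0,0,0,-1,0,0,0.025,0,0,0,-1,0,0,0.025,0,0,0,-1,0,0,0.025,0,0,0,-1,0,0,0.015,0,0,0,-1],
)

```text
time_s: 3.53
ee_pos: [0.5822, 0.0708, 0.1665]
ee_rot: [179.9, -0.0, 85.1]
force: [0.7, -0.4, -1.1]
finger_gap: 0.723
gripper_force: 15.0
```

```bash
python3 - <<'E'
from h import *
print(bot.state()['finger_gap'],bot.state()['ee_pos'],bot.state()['force'])
t=snap('top','t2')
print('tray',rect(t,(280,215,382,270),110,.010)); print('dish',rect(t,(305,145,375,220),90,.029))
E
```

```text
0.7226326759973367 [0.58217079 0.07080154 0.16649912] [ 0.66569421 -0.40889768 -1.09955732]
tray (array([ 478.4, -235.3]), array([ 74. , 214.1]), 84.4)
dish (array([ 654.7, -284.8]), array([112.2, 154.8]), 171.9)
```

Call:
step_arm(
  rows=[0.0073,-0.0351,0,0,0,-0.007,-1,0.0073,-0.0351,0,0,0,-0.007,-1,0.0073,-0.0351,0,0,0,-0.007,-1,0.0073,-0.0351,0,0,0,-0.007,-1,0.0073,-0.0351,0,0,0,-0.007,-1,0.0073,-0.0351,0,0,0,-0.007,-1,0.0073,-0.0351,0,0,0,-0.007,-1,0.0073,-0.0351,0,0,0,-0.007,-1,0.0073,-0.0351,0,0,0,0,-1,0.0073,-0.0351,0,0,0,0,-1,0,0,0,0,0,0,-1],
)

```text
time_s: 4.5
ee_pos: [0.6551, -0.2856, 0.1635]
ee_rot: [179.9, 0.1, 81.7]
force: [0.4, -0.3, -0.7]
finger_gap: 0.726
gripper_force: 15.0
```

Call:
step_arm(
  rows=[0,0,-0.03,0,0,0,-1,0,0,-0.03,0,0,0,-1,0,0,-0.03,0,0,0,-1,0,0,-0.03,0,0,0,-1,0,0,-0.02,0,0,0,-1,0,0,-0.01,0,0,0,-1,0,0,-0.005,0,0,0,-1,0,0,0,0,0,0,-1],
)

```text
time_s: 5.17
ee_pos: [0.6541, -0.28, 0.0083]
ee_rot: [-179.9, -0.0, 81.9]
force: [-0.4, -0.3, -0.4]
finger_gap: 0.725
gripper_force: 15.0
```

Call:
step_arm(
  rows=[0,0,-0.002,0,0,0,-1,0,0,0,0,0,0,0.55,0,0,0,0,0,0,0.65,0,0,0,0,0,0,0.65,0,0,0.02,0,0,0,0.65,0,0,0.035,0,0,0,0.65,0,0,0.035,0,0,0,0.65,0,0,0.035,0,0,0,0.65],
)

```text
time_s: 5.83
ee_pos: [0.6542, -0.2802, 0.1338]
ee_rot: [180.0, 0.0, 81.9]
force: [-0.2, 0.3, -0.1]
finger_gap: 0.825
gripper_force: 0.0
```

Call:
step_arm(
  rows=[-0.01,0.035,0.005,0,0,0,0.65,-0.01,0.035,0,0,0,0,0.65,-0.015,0.035,0,0,0,0.01,0.65,-0.015,0.035,0,0,0,0.02,0.65,-0.02,0.035,0,0,0,0.03,0.65],
)

```text
time_s: 6.25
ee_pos: [0.5842, -0.1039, 0.1377]
ee_rot: [179.9, 0.0, 85.4]
force: [0.9, 0.6, 0.2]
finger_gap: 0.823
gripper_force: 0.0
```

```bash
python3 - <<'E'
from h import *
s=snap('scene','s3'); t=snap('top','t3')
a=cv2.imread('pics/s3.png')[170:320,170:390]; b=cv2.imread('pics/t3.png')[140:290,180:400]
cv2.imwrite('pics/p3.png',cv2.resize(np.hstack([a,b]),None,fx=1.8,fy=1.8*1.5,interpolation=cv2.INTER_CUBIC))
print('tray',rect(t,(280,215,382,270),110,.010)); print('dish',rect(t,(305,145,375,220),90,.029))
E
```

```text
tray (array([ 476.4, -255.5]), array([ 74. , 173.3]), 84.3)
dish (array([ 654.7, -284.8]), array([112.2, 154.7]), 171.8)
```

View pics/p3.png

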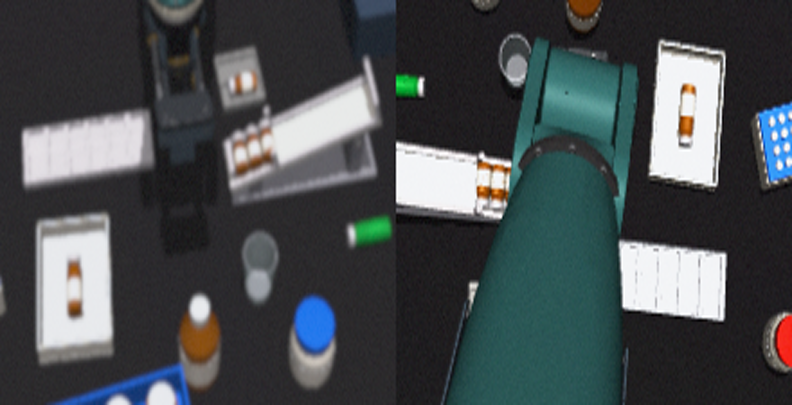

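The long vial lies in the dish (top view about (342,182)) and three shorts are stacked at the stop. I take the rack vial first.

Call:
step_arm(
  rows=[-0.0095,0.0105,0,0,0,0.116,0.4,-0.0095,0.0105,0,0,0,0.116,0.4,-0.0095,0.0105,0,0,0,0.116,0.4,-0.0095,0.0105,0,0,0,0.116,0.4,-0.0095,0.0105,0,0,0,0.116,0.4,-0.0095,0.0105,0,0,0,0.116,0.4,-0.0095,0.0105,0,0,0,0.116,0.4,-0.0095,0.0105,0,0,0,0.116,0.4,-0.0095,0.0105,0,0,0,0.116,0.4,-0.0095,0.0105,0,0,0,0.116,0.4,-0.0095,0.0105,0,0,0,0.116,0.4,-0.0095,0.0105,0,0,0,0.116,0.4],
)

```text
time_s: 7.35
ee_pos: [0.4704, 0.021, 0.1375]
ee_rot: [180.0, 0.1, 165.4]
force: [-0.2, 0.4, 0.2]
finger_gap: 0.699
gripper_force: 0.0
```

Call:
step_arm(
  rows=[-0.0125,0.0145,0,0,0,0.116,0.4,0,0,-0.02,0,0,0.116,0.4,0,0,-0.02,0,0,0,0.4,0,0,-0.02,0,0,0,0.4,0,0,0,0,0,0,0.4,0,0,0,0,0,0,0.4],
)

```text
time_s: 7.85
ee_pos: [0.4577, 0.0351, 0.0769]
ee_rot: [-180.0, -0.1, 178.4]
force: [-0.9, 0.2, 0.6]
finger_gap: 0.703
gripper_force: 0.0
```

```bash
python3 - <<'E'
from h import *
s=snap('scene','s4'); t=snap('top','t4')
a=cv2.imread('pics/s4.png')[150:250,270:390]; b=cv2.imread('pics/t4.png')[180:280,200:320]
cv2.imwrite('pics/p4.png',cv2.resize(np.hstack([a,b]),None,fx=3.3,fy=3.3,interpolation=cv2.INTER_CUBIC))
E
```

```text
(no output)
```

View pics/p4.png

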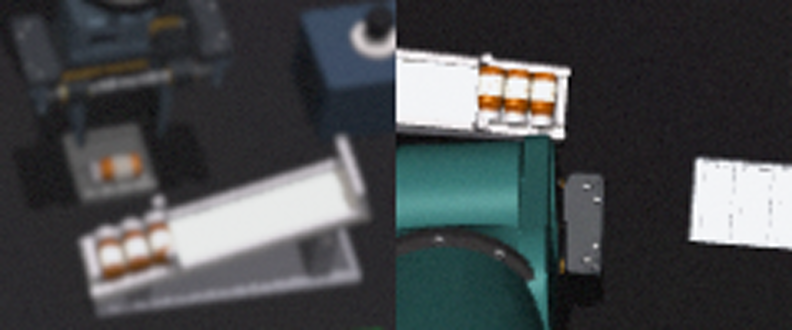

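Top view is clear of the feeder and the fingers straddle the rack vial (scene crop fingers at 78 and 165). Descend, grip and lift.

Call:
step_arm(
  rows=[0,0.001,-0.025,0,0,0,0.4,0,0,-0.02,0,0,0,0.4,0,0,-0.012,0,0,0,0.4,0,0,-0.005,0,0,0,0.4,0,0,0,0,0,0,0.2,0,0,0,0,0,0,-1,0,0,0,0,0,0,-1,0,0,0,0,0,0,-1,0,0,0,0,0,0,-1],
  grip_force=12,
)

```text
time_s: 8.7
ee_pos: [0.4587, 0.0363, 0.0159]
ee_rot: [180.0, 0.1, 178.4]
force: [-0.3, -0.2, 10.1]
finger_gap: 0.504
gripper_force: 12.0
```

```bash
python3 - <<'E'
from h import *
t=load('t4'); s=load('s4')
T=lambda u,v:(200+(u-396)/3.3-.35,180+v/3.3-.35); S=lambda u,v:(270+u/3.3-.35,150+v/3.3-.35)
for n,a,b in [('cap',(542,122),(105,234)),('amb',(545,70),(112,278)),('mid v1',(544,96),(109,256)),('lowL',(570,67),(95,315)),('lowR',(563,137),(84,237))]:
    p,e=tri(t,T(*a),s,S(*b)); print(n,np.round(p*1000,1),round(e*1000,1))
E
```

```text
cap [5.539e+02 3.000e-01 4.890e+01] 1.0
amb [599.5  -4.   45.3] 2.3
mid v1 [576.7  -1.8  46.9] 0.2
lowL [608.5 -22.5   7.9] 1.4
lowR [542.5 -16.3  35.2] 2.5
```

Call:
step_arm(
  rows=[0,0,0.02,0,0,0,-1,0,0,0.035,0,0,0,-1,0,0,0.035,0,0,0,-1,0,0,0.025,0,0,0,-1,0.002,-0.0134,0,0,0,-0.117,-1,0.002,-0.0134,0,0,0,-0.117,-1,0.002,-0.0134,0,0,0,-0.117,-1,0.002,-0.0134,0,0,0,-0.117,-1,0.002,-0.0134,0,0,0,-0.117,-1,0.002,-0.0134,0,0,0,-0.117,-1,0.002,-0.0134,0,0,0,-0.117,-1,0.002,-0.0134,0,0,0,-0.117,-1],
)

```text
time_s: 9.7
ee_pos: [0.474, -0.0716, 0.1305]
ee_rot: [180.0, 0.0, 124.4]
force: [0.7, 0.2, -0.3]
finger_gap: 0.503
gripper_force: 12.0
```

Call:
step_arm(
  rows=[0.002,-0.0134,0,0,0,-0.117,-1,0.002,-0.0134,0,0,0,-0.117,-1,0.002,-0.0134,0,0,0,-0.117,-1,0.002,-0.0134,0,0,0,-0.117,-1,0.002,-0.0134,0,0,0,-0.117,-1,0.002,-0.0134,0,0,0,-0.117,-1,0,0,0,0,0,0,-1,0,0,0,0,0,0,-1],
)

```text
time_s: 10.37
ee_pos: [0.4858, -0.1516, 0.1303]
ee_rot: [180.0, 0.0, 84.7]
force: [0.5, -0.0, -0.5]
finger_gap: 0.503
gripper_force: 12.0
```

```bash
python3 - <<'E'
from h import *
s=snap('scene','s5'); t=snap('top','t5')
print(rect(t,(318,215,382,272),110,.010),rect(s,(175,205,262,244),110,.010))
a=cv2.imread('pics/s5.png')[170:270,170:330]; b=cv2.imread('pics/t5.png')[190:290,240:400]
cv2.imwrite('pics/p5.png',cv2.resize(np.hstack([a,b]),None,fx=2.5,fy=2.5,interpolation=cv2.INTER_CUBIC))
E
```

```text
(array([ 452.1, -288.7]), array([108.1, 113.8]), 178.0) (array([ 478.7, -235.8]), array([ 81. , 215.9]), 84.4)
```

View pics/p5.png

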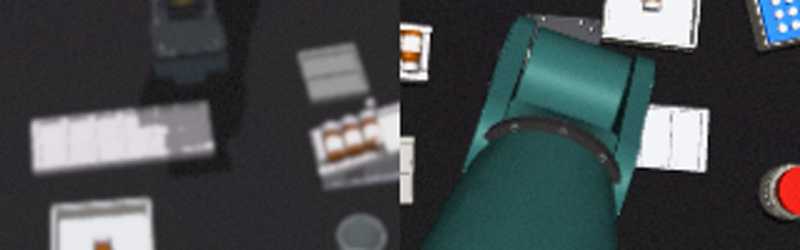

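The tray has not moved (scene (219,225)), the rack is empty and the gripper is over the +y end groove. Lower and release.

Call:
step_arm(
  rows=[0.001,0.001,-0.03,0,0,0,-1,0,0,-0.03,0,0,0,-1,0,0,-0.03,0,0,0,-1,0,0,-0.014,0,0,0,-1,0,0,-0.007,0,0,0,-1,0,0,-0.002,0,0,0,-1,0,0,0,0,0,0,-1],
)

```text
time_s: 11.05
ee_pos: [0.487, -0.15, 0.0172]
ee_rot: [-180.0, -0.0, 84.6]
force: [0.3, -1.4, -0.2]
finger_gap: 0.505
gripper_force: 12.0
```

Call:
step_arm(
  rows=[0,0,0,0,0,0,0.15,0,0,0,0,0,0,0.2,0,0,0,0,0,0,0.3,0,0,0.005,0,0,0,0.4,0,0,0.03,0,0,0,0.4,0,0,0.035,0,0,0,0.4,0.018,0.028,0.02,0,0,0,0.4,0.018,0.03,0,0,0,0,0.4,0.018,0.03,0,0,0,0,0.4,0.018,0.03,0,0,0,0,0.4,0.018,0.024,0,0,0,0.01,0.4,0,0,0,0,0,0,0.4],
)

```text
time_s: 12.05
ee_pos: [0.5799, -0.005, 0.1083]
ee_rot: [179.8, -0.0, 85.3]
force: [-0.7, -0.7, 0.4]
finger_gap: 0.7
gripper_force: 0.0
```

```bash
python3 - <<'E'
from h import *
print(bot.state()['ee_pos'])
s=snap('scene','s6'); t=snap('top','t6')
print(rect(t,(280,215,382,272),100,.010),rect(s,(175,205,262,244),110,.010))
a=cv2.imread('pics/s6.png')[170:270,170:330]; b=cv2.imread('pics/t6.png')[190:290,240:400]
cv2.imwrite('pics/p6.png',cv2.resize(np.hstack([a,b]),None,fx=2.5,fy=2.5,interpolation=cv2.INTER_CUBIC))
E
```

```text
[ 0.57986322 -0.00502186  0.10826657]
(array([ 478.3, -235.3]), array([ 74., 214.]), 84.3) (array([ 478.6, -235.3]), array([ 81.4, 216.8]), 84.2)
```

View pics/p6.png

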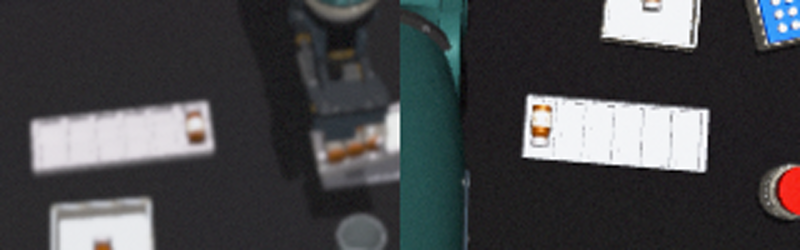

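The first short vial lies in the end groove (top crop (541,125)) and the tray is still in place. Now the stop vial, with pads shifted 8 mm downhill so they miss the next one.

Call:
step_arm(
  rows=[-0.004,-0.005,-0.02,0,0,0,0.4,0,0,-0.02,0,0,0,0.4,0,0,-0.015,0,0,0,0.4,0,0,-0.008,0,0,0,0.35,0,0,-0.003,0,0,0,0.3,0,0,0,0,0,0,0.2],
)

```text
time_s: 12.65
ee_pos: [0.5724, -0.0139, 0.0408]
ee_rot: [-180.0, 0.0, 85.1]
force: [-0.2, 0.6, 0.6]
finger_gap: 0.614
gripper_force: 0.0
```

Call:
step_arm(
  rows=[0,0,0,0,0,0,-1,0,0,0,0,0,0,-1,0,0,0,0,0,0,-1,0,0,0,0,0,0,-1],
)

```text
time_s: 12.98
ee_pos: [0.5734, -0.0135, 0.0418]
ee_rot: [179.9, 0.0, 85.1]
force: [-0.9, -3.3, 7.1]
finger_gap: 0.499
gripper_force: 12.0
```

Call:
step_arm(
  rows=[0,0,0.01,0,0,0,-1,0,0,0.015,0,0,0,-1,0,0,0.025,0,0,0,-1,0,0,0.03,0,0,0,-1,-0.009,-0.0165,0.01,0,0,0,-1,-0.018,-0.033,0,0,0,0,-1,-0.018,-0.033,0,0,0,0,-1,-0.018,-0.033,0,0,0,0,-1,-0.018,-0.033,0,0,0,-0.006,-1,-0.009,-0.0165,0,0,0,-0.006,-1,0,0,0,0,0,0,-1],
)

```text
time_s: 13.9
ee_pos: [0.4814, -0.1808, 0.1317]
ee_rot: [180.0, 0.0, 84.3]
force: [0.4, 0.0, -0.7]
finger_gap: 0.502
gripper_force: 12.0
```

```bash
python3 - <<'E'
from h import *
print(bot.state()['ee_pos'])
s=snap('scene','s7'); t=snap('top','t7')
print(rect(s,(175,205,262,244),110,.010))
a=cv2.imread('pics/s7.png')[170:270,170:330]; b=cv2.imread('pics/t7.png')[190:290,200:360]
cv2.imwrite('pics/p7.png',cv2.resize(np.hstack([a,b]),None,fx=2.5,fy=2.5,interpolation=cv2.INTER_CUBIC))
E
```

```text
[ 0.48139868 -0.18075293  0.13171641]
(array([ 478.7, -235.3]), array([ 81.2, 216.8]), 84.1)
```

View pics/p7.png

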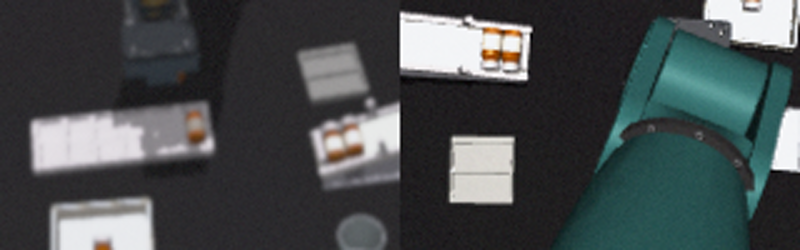

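Two shorts remain and have rolled to the stop; one is held over the tray. Lower it into the y=51 groove, allowing for the 11.5 mm grip offset.

Call:
step_arm(
  rows=[0.001,-0.0155,-0.03,0,0,0,-1,0,0,-0.03,0,0,0,-1,0,0,-0.03,0,0,0,-1,0,0,-0.015,0,0,0,-1,0,0,-0.007,0,0,0,-1,0,0,-0.002,0,0,0,-1,0,0,0,0,0,0,-1],
)

```text
time_s: 14.58
ee_pos: [0.4845, -0.1934, 0.0173]
ee_rot: [180.0, 0.0, 84.5]
force: [-0.3, -0.6, -0.4]
finger_gap: 0.503
gripper_force: 12.0
```

Call:
step_arm(
  rows=[0,0,0,0,0,0,0.12,0,0,0,0,0,0,0.2,0,0,0,0,0,0,0.3,0,0,0.005,0,0,0,0.4,0,0,0.03,0,0,0,0.4,0,0,0.035,0,0,0,0.4,0.018,0.036,0.022,0,0,0,0.4,0.018,0.036,0,0,0,0,0.4,0.018,0.036,0,0,0,0,0.4,0.018,0.036,0,0,0,0,0.4,0.018,0.036,0,0,0,0.014,0.4,0,0,0,0,0,0,0.4],
)

```text
time_s: 15.58
ee_pos: [0.5751, -0.0125, 0.1082]
ee_rot: [179.8, -0.0, 85.5]
force: [-0.1, -0.5, 0.8]
finger_gap: 0.701
gripper_force: 0.0
```

```bash
python3 - <<'E'
from h import *
print(bot.state()['ee_pos'],bot.state()['ee_rot'])
s=snap('scene','s8'); t=snap('top','t8')
print(rect(t,(280,215,382,272),100,.010),rect(s,(175,205,262,244),110,.010))
a=cv2.imread('pics/s8.png')[170:270,170:330]; b=cv2.imread('pics/t8.png')[190:290,240:400]
cv2.imwrite('pics/p8.png',cv2.resize(np.hstack([a,b]),None,fx=2.5,fy=2.5,interpolation=cv2.INTER_CUBIC))
E
```

```text
[ 0.57506193 -0.01245807  0.10824849] [ 1.79835163e+02 -3.72435596e-02  8.54635276e+01]
(array([ 478.3, -235.3]), array([ 74., 214.]), 84.3) (array([ 478.7, -235.3]), array([ 81.3, 216.8]), 84.2)
```

View pics/p8.png

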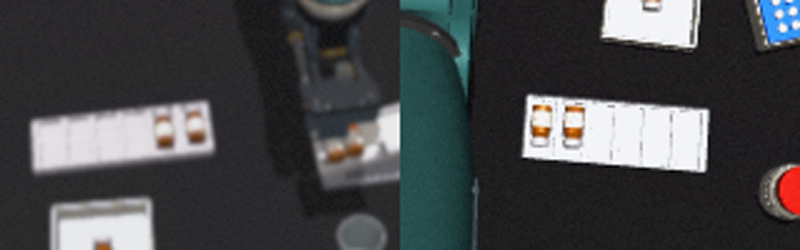

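The second vial sits in the y=51 groove (top crop (572,126)). Take the next one the same way.

Call:
step_arm(
  rows=[0,0.001,-0.02,0,0,0,0.4,0,0,-0.02,0,0,0,0.4,0,0,-0.015,0,0,0,0.4,0,0,-0.008,0,0,0,0.35,0,0,-0.003,0,0,0,0.3,0,0,0,0,0,0,0.2,0,0,0,0,0,0,-1,0,0,0,0,0,0,-1,0,0,0,0,0,0,-1,0,0,0,0,0,0,-1],
)

```text
time_s: 16.52
ee_pos: [0.5728, -0.0164, 0.0418]
ee_rot: [179.9, 0.0, 85.2]
force: [-0.9, -3.5, 7.4]
finger_gap: 0.501
gripper_force: 12.0
```

Call:
step_arm(
  rows=[0,0,0.01,0,0,0,-1,0,0,0.015,0,0,0,-1,0,0,0.025,0,0,0,-1,0,0,0.03,0,0,0,-1,-0.009,-0.018,0.01,0,0,0,-1,-0.018,-0.036,0,0,0,0,-1,-0.018,-0.036,0,0,0,0,-1,-0.018,-0.036,0,0,0,0,-1,-0.018,-0.036,0,0,0,-0.006,-1,-0.015,-0.0365,0,0,0,-0.01,-1,0,0,0,0,0,0,-1,0,0,0,0,0,0,-1],
)

```text
time_s: 17.52
ee_pos: [0.4757, -0.2161, 0.1317]
ee_rot: [180.0, 0.0, 84.1]
force: [0.5, 0.4, 0.7]
finger_gap: 0.5
gripper_force: 12.0
```

```bash
python3 - <<'E'
from h import *
print(bot.state()['ee_pos'])
s=snap('scene','s9'); t=snap('top','t9')
print(rect(s,(175,205,262,244),110,.010))
# amber pixels near feeder stop in top view
g=t['pixels'].astype(int)[195:225,225:260]; m=(g[...,0]-g[...,2]>60)
n,_,st,ce=cv2.connectedComponentsWithStats(m.astype(np.uint8)); print([(x[4],c+[225,195]) for x,c in zip(st[1:],ce[1:])])
E
```

```text
[ 0.47568366 -0.21607788  0.13169001]
(array([ 478.6, -235.3]), array([ 81.3, 216.8]), 84.2)
[(np.int32(18), array([244.55555556, 202.77777778])), (np.int32(30), array([243.7, 212.2]))]
```

Call:
step_arm(
  rows=[0.0025,-0.0165,-0.03,0,0,0,-1,0,0,-0.03,0,0,0,-1,0,0,-0.03,0,0,0,-1,0,0,-0.015,0,0,0,-1,0,0,-0.007,0,0,0,-1,0,0,-0.003,0,0,0,-1,0,0,0,0,0,0,-1],
)

```text
time_s: 18.2
ee_pos: [0.4793, -0.2304, 0.0161]
ee_rot: [-180.0, -0.0, 84.4]
force: [0.0, -0.1, 0.8]
finger_gap: 0.504
gripper_force: 12.0
```

Call:
step_arm(
  rows=[0,0,0,0,0,0,0.12,0,0,0,0,0,0,0.2,0,0,0,0,0,0,0.3,0,0,0.005,0,0,0,0.4,0,0,0.03,0,0,0,0.4,0,0,0.035,0,0,0,0.4,0.019,0.036,0.022,0,0,0,0.4,0.019,0.036,0,0,0,0,0.4,0.019,0.036,0,0,0,0,0.4,0.019,0.036,0,0,0,0,0.4,0.019,0.036,0,0,0,0.018,0.4,0,0.036,0,0,0,0,0.4],
)

```text
time_s: 19.2
ee_pos: [0.5749, -0.0168, 0.1071]
ee_rot: [179.8, -0.0, 85.4]
force: [0.8, 0.1, 0.7]
finger_gap: 0.702
gripper_force: 0.0
```

```bash
python3 - <<'E'
from h import *
print(bot.state()['ee_pos'],bot.state()['ee_rot'])
s=snap('scene','s10'); t=snap('top','t10')
print(rect(t,(280,215,382,272),100,.010),rect(s,(175,205,262,244),110,.010))
a=cv2.imread('pics/s10.png')[170:270,170:330]; b=cv2.imread('pics/t10.png')[190:290,240:400]
cv2.imwrite('pics/p10.png',cv2.resize(np.hstack([a,b]),None,fx=2.5,fy=2.5,interpolation=cv2.INTER_CUBIC))
E
```

```text
[ 0.57492506 -0.01678434  0.10714048] [ 1.79810076e+02 -5.89861698e-03  8.54131000e+01]
(array([ 478.3, -235.3]), array([ 74., 214.]), 84.3) (array([ 478.5, -235.3]), array([ 81.5, 216.8]), 84.1)
```

View pics/p10.png

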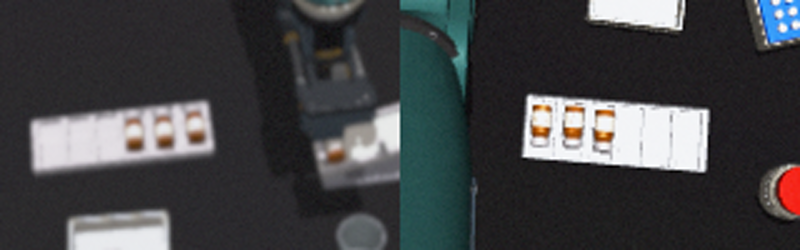

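The third vial is in place (top crop (603,128)). The dish was knocked a little aside, so I check its vial later. Now the last feeder vial.

Call:
step_arm(
  rows=[0,0.008,-0.02,0,0,0,0.4,0,0,-0.02,0,0,0,0.4,0,0,-0.015,0,0,0,0.4,0,0,-0.007,0,0,0,0.35,0,0,-0.002,0,0,0,0.3,0,0,0,0,0,0,0.2,0,0,0,0,0,0,-1,0,0,0,0,0,0,-1,0,0,0,0,0,0,-1,0,0,0,0,0,0,-1],
)

```text
time_s: 20.13
ee_pos: [0.5724, -0.0109, 0.0426]
ee_rot: [179.9, 0.0, 85.3]
force: [-2.3, -2.0, 7.4]
finger_gap: 0.504
gripper_force: 12.0
```

Call:
step_arm(
  rows=[0,0,0.01,0,0,0,-1,0,0,0.015,0,0,0,-1,0,0,0.025,0,0,0,-1,0,0,0.03,0,0,0,-1,-0.016,-0.036,0.01,0,0,0,-1,-0.016,-0.036,0,0,0,0,-1,-0.016,-0.036,0,0,0,0,-1,-0.016,-0.036,0,0,0,0,-1,-0.016,-0.036,0,0,0,-0.006,-1,-0.016,-0.036,0,0,0,-0.01,-1,0,-0.03,0,0,0,0,-1,0,0,0,0,0,0,-1],
)

```text
time_s: 21.13
ee_pos: [0.4757, -0.261, 0.1331]
ee_rot: [179.9, 0.1, 84.2]
force: [0.1, -0.0, -0.4]
finger_gap: 0.501
gripper_force: 12.0
```

```bash
python3 - <<'E'
from h import *
print(bot.state()['ee_pos'])
s=snap('scene','s11'); t=snap('top','t11')
print(rect(s,(165,200,262,244),110,.010)); print('dish',rect(t,(300,130,385,215),90,.029),rect(s,(183,240,248,315),90,.029))
g=t['pixels'].astype(int)[195:225,225:260]; print((g[...,0]-g[...,2]>60).sum())
E
```

```text
[ 0.47566015 -0.26102229  0.13308107]
(array([ 478.6, -235.3]), array([ 81. , 216.8]), 84.3)
dish (array([ 659.3, -281.8]), array([150., 200.]), 179.0) (array([ 684.4, -270.3]), array([112.9, 171. ]), 171.7)
0
```

Call:
step_arm(
  rows=[0.0005,0,-0.03,0,0,0,-1,0,0,-0.03,0,0,0,-1,0,0,-0.03,0,0,0,-1,0,0,-0.016,0,0,0,-1,0,0,-0.007,0,0,0,-1,0,0,-0.003,0,0,0,-1,0,0,0,0,0,0,-1],
)

```text
time_s: 21.82
ee_pos: [0.4763, -0.2557, 0.0158]
ee_rot: [-179.9, -0.0, 84.5]
force: [-0.3, -0.2, 0.4]
finger_gap: 0.506
gripper_force: 12.0
```

Call:
step_arm(
  rows=[0,0,0,0,0,0,0.12,0,0,0,0,0,0,0.2,0,0,0,0,0,0,0.3,0,0,0.005,0,0,0,0.4,0,0,0.03,0,0,0,0.4,0,0,0.035,0,0,0,0.4,0,0.036,0.036,0,0,0,0.2,0,0.036,0.036,0,0,0,0.2,0,0.036,0.02,0,0,0,0.2,0,0.036,0,0,0,0,0.2,0,0.036,0,0,0,0,0.2,0,0.036,0,0,0,0,0.2],
)

```text
time_s: 22.82
ee_pos: [0.4762, -0.0522, 0.1658]
ee_rot: [179.9, 0.0, 84.4]
force: [1.0, 0.3, -0.6]
finger_gap: 0.602
gripper_force: 0.0
```

Call:
step_arm(
  rows=[0,0.036,0,0,0,0,0.2,0,0.036,0,0,0,0,0.2,0,0.036,0,0,0,0,0.2,0,0.036,0,0,0,0,0.2],
)

```text
time_s: 23.15
ee_pos: [0.476, 0.092, 0.1654]
ee_rot: [180.0, -0.0, 84.4]
force: [1.3, -0.9, 0.7]
finger_gap: 0.601
gripper_force: 0.0
```

```bash
python3 - <<'E'
from h import *
print(bot.state()['ee_pos'],bot.state()['ee_rot'])
s=snap('scene','s12'); t=snap('top','t12')
print(rect(t,(280,215,382,272),100,.010)); print('dish',rect(t,(305,135,380,212),90,.029))
for c,roi in((t,(285,135,375,275)),(s,(170,195,262,320))):
    u0,v0,u1,v1=roi; g=c['pixels'].astype(int)[v0:v1,u0:u1]; m=cv2.dilate((g[...,0]-g[...,2]>50).astype(np.uint8),np.ones((3,3)))
    n,_,st,ce=cv2.connectedComponentsWithStats(m); print([(int(x[4]),np.round(k+[u0,v0],1).tolist()) for x,k in zip(st[1:],ce[1:])])
a=cv2.imread('pics/s12.png')[180:310,170:330]; b=cv2.imread('pics/t12.png')[140:270,240:400]
cv2.imwrite('pics/p12.png',cv2.resize(np.hstack([a,b]),None,fx=2.5,fy=2.5,interpolation=cv2.INTER_CUBIC))
# console top & knob
g=t['pixels'].astype(int)[240:295,100:165]; r=g.min(2)>150; ys,xs=np.nonzero(r); print('ring top',xs.min()+100,xs.max()+100,ys.min()+240,ys.max()+240, onz(t,(xs.min()+xs.max())/2+100,(ys.min()+ys.max())/2+240,.08))
g=s['pixels'].astype(int)[140:195,355:410]; r=g.min(2)>150; ys,xs=np.nonzero(r); print(len(xs)); print('ring sc',xs.min(),xs.max(),ys.min(),ys.max(), onz(s,(xs.min()+xs.max())/2+355,ys.max()+140-3.5,.08))
E
```

```text
[0.47597152 0.09204414 0.1654019 ] [ 1.79950930e+02 -1.31584188e-02  8.44285263e+01]
(array([ 478.4, -235.3]), array([ 74. , 214.1]), 84.4)
dish (array([ 676.5, -269.1]), array([112.7, 155.4]), 171.9)
[(102, [289.1, 139.9]), (55, [339.3, 165.6]), (91, [337.8, 179.5]), (47, [296.3, 233.0]), (45, [309.3, 233.1]), (93, [326.4, 235.3]), (58, [295.8, 242.1]), (60, [308.9, 242.9]), (58, [320.8, 244.1]), (61, [331.0, 244.9])]
[(19, [246.9, 215.4]), (20, [234.4, 217.4]), (23, [213.4, 219.4]), (21, [222.4, 218.4]), (35, [248.0, 224.0]), (43, [223.4, 226.5]), (38, [235.9, 225.6]), (39, [213.9, 227.6]), (57, [214.6, 275.3]), (58, [214.9, 289.0])]
ring top 125 140 260 276 [0.41416072 0.30120183 0.08      ]
66
ring sc 18 35 18 54 [0.52462212 0.25383348 0.08      ]
```

View pics/p12.png

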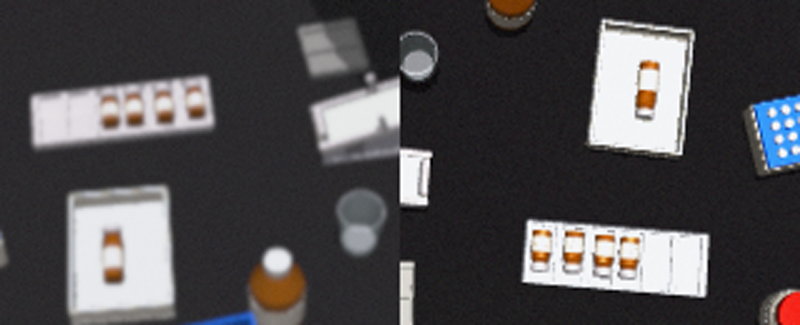

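Four vials are on the tray and the long one is in the shifted dish. The fourth (top 331,244) looks close to the third, so I check them in the tray frame.

```bash
python3 - <<'E'
from h import *
t=load('t12'); s=load('s12')
c0=np.array([.4784,-.2353]); a=np.radians(84.4); ey=np.array([np.cos(a),np.sin(a)]); ex=np.array([np.sin(a),-np.cos(a)])
for c,roi in((t,(285,225,375,275)),(s,(170,205,262,245))):
    u0,v0,u1,v1=roi; g=c['pixels'].astype(int)[v0:v1,u0:u1]; w=np.clip(g[...,0]-g[...,2]-35,0,None)*1.0
    col=w.sum(0); 
    n,_,st,ce=cv2.connectedComponentsWithStats((w>0).astype(np.uint8))
    for i,(x,k) in enumerate(zip(st[1:],ce[1:]),1):
        if x[4]<4: continue
        m=_==i; ys,xs=np.nonzero(m); ww=w[ys,xs]; u=(xs*ww).sum()/ww.sum()+u0; v=(ys*ww).sum()/ww.sum()+v0
        p=onz(c,u,v,.022)[:2]-c0; print(int(x[4]),round(u,1),round(v,1),'tray x,y mm',np.round([p@ex*1000,p@ey*1000],1), 'width',x[2])
im=cv2.imread('pics/t12.png')[222:262,284:370]; im2=cv2.imread('pics/s12.png')[202:242,176:262]
cv2.imwrite('pics/p13.png',cv2.resize(np.vstack([im,im2]),None,fx=7,fy=7,interpolation=cv2.INTER_CUBIC))
E
```

```text
22 296.3 232.7 tray x,y mm [21.1 88.4] width 8
22 309.4 233.2 tray x,y mm [22.7 50.6] width 8
23 321.8 234.6 tray x,y mm [21.4 14.7] width 8
21 331.9 235.6 tray x,y mm [ 21.  -14.5] width 8
32 295.7 242.0 tray x,y mm [-5.9 88.3] width 7
36 308.7 242.5 tray x,y mm [-4.3 50.8] width 8
33 320.9 244.0 tray x,y mm [-5.7 15.4] width 7
33 330.9 244.9 tray x,y mm [ -6.  -13.4] width 7
10 246.9 215.5 tray x,y mm [-10.3  87.6] width 5
10 222.8 218.4 tray x,y mm [-9.8 15.3] width 5
10 234.8 217.3 tray x,y mm [-8.5 51. ] width 5
10 213.2 219.4 tray x,y mm [ -9.9 -13.5] width 5
23 248.1 223.8 tray x,y mm [21.5 88. ] width 6
25 235.6 225.7 tray x,y mm [23.1 50.5] width 6
22 213.7 227.5 tray x,y mm [ 20.7 -14. ] width 6
25 223.4 226.6 tray x,y mm [21.3 14.6] width 6
```

View pics/p13.png

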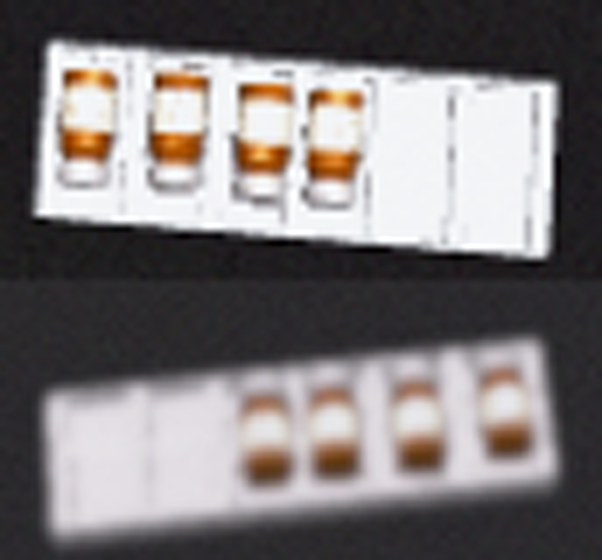

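Tray-frame y comes out at 88, 51, 15 and −14 mm, agreeing in both views: one vial per groove, all off the ridges. Long vial in the dish. Now the knob at (0.4155, 0.300).

Call:
step_arm(
  rows=[-0.01,0.0347,0,0,0,0,0.2,-0.01,0.0347,0,0,0,0,0.2,-0.01,0.0347,0,0,0,0,0.2,-0.01,0.0347,0,0,0,0,0.2,-0.01,0.0347,0,0,0,0,0.2,-0.0105,0.0345,0,0,0,0,0.2,0,0,-0.02,0,0,0,0.2,0,0,-0.02,0,0,0,0.2,0,0,0,0,0,0,0.2,0,0,0,0,0,0,0.2],
  grip_force=30,
)

```text
time_s: 24.08
ee_pos: [0.4154, 0.2976, 0.1245]
ee_rot: [-179.9, 0.1, 84.4]
force: [1.3, 0.2, 0.1]
finger_gap: 0.599
gripper_force: 0.0
```

```bash
python3 - <<'E'
from h import *
print(bot.state()['ee_pos'])
s=snap('scene','s14')
cv2.imwrite('pics/p14.png',cv2.resize(cv2.imread('pics/s14.png')[110:200,330:430],None,fx=5,fy=5,interpolation=cv2.INTER_CUBIC))
E
```

```text
[0.41544082 0.29759534 0.12453677]
```

View pics/p14.png

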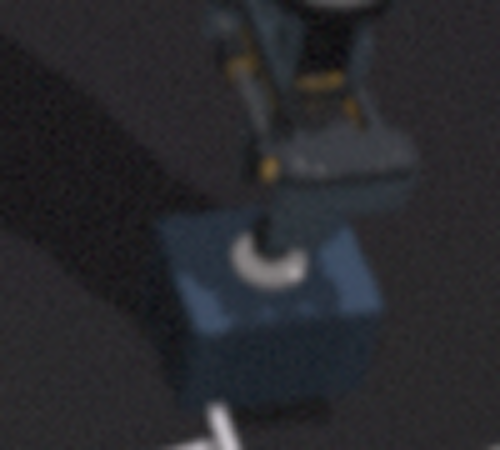

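```bash
python3 - <<'E'
from h import *
s=load('s14')
for p in [(.4154+.0275+.013,.2816,.1245),(.4154+.0275+.013,.3136,.1245),(.4155,.300,.114),(.4155,.300,.080),(.4155,.286,.1)]: print(p,(proj(s,p)-[330,110])*5)
E
```

```text
(0.4559, 0.2816, 0.1245) [272.02275912 260.735903  ]
(0.4559, 0.3136, 0.1245) [322.4047536  251.49171972]
(0.4155, 0.3, 0.114) [274.09648992 220.96781175]
(0.4155, 0.3, 0.08) [265.45718681 259.77919544]
(0.4155, 0.286, 0.1) [248.9998569  241.02102086]
```

The ring sits at crop (269,260), within 2 mm of prediction. The fingers straddle the knob, so descend and grip.

Call:
step_arm(
  rows=[0,0.003,-0.01,0,0,0,0.2,0,0,-0.01,0,0,0,0.2,0,0,-0.01,0,0,0,0.2,0,0,0,0,0,0,0.1,0,0,0,0,0,0,-0.1,0,0,0,0,0,0,-1,0,0,0,0,0,0,-1,0,0,0,0,0,0,-1,0,0,0,0,0,0,-1,0,0,0,0,0,0,-1],
)

```text
time_s: 24.97
ee_pos: [0.4136, 0.3013, 0.0947]
ee_rot: [-179.8, 0.0, 84.4]
force: [-18.6, 8.3, 11.3]
finger_gap: 0.294
gripper_force: 30.0
```

Call:
step_arm(
  rows=[-0.002,0.001,0.003,0,0,0,-1,0,0,0.003,0,0,0,-1,0,0,0.003,0,0,0,-1,0,0,0.003,0,0,0,-1,0,0,0.0025,0,0,0,-1,0,0,0,0,0,0,-1,0,0,0,0,0,0,-1,0,0,0,0,0,0,-1],
)

```text
time_s: 25.63
ee_pos: [0.4133, 0.3016, 0.1088]
ee_rot: [-179.9, 0.1, 84.4]
force: [0.3, -6.0, -7.2]
finger_gap: 0.296
gripper_force: 30.0
```

The force is 7.2 N down after 14 mm, so the knob is at its end. One more millimetre, then release.

Call:
step_arm(
  rows=[0,0,0.0008,0,0,0,-1,0,0,0,0,0,0,-1],
)

```text
time_s: 25.8
ee_pos: [0.4132, 0.3015, 0.1091]
ee_rot: [-180.0, 0.1, 84.4]
force: [2.7, -3.5, -16.5]
finger_gap: 0.3
gripper_force: 30.0
```

Call:
step_arm(
  rows=[0,0,-0.007,0,0,0,-1,0,0,-0.007,0,0,0,-1,0,0,0,0,0,0,0.2,0,0,0,0,0,0,0.2,0,0,0,0,0,0,0.2,0,0,0.025,0,0,0,0.2,0,0,0.035,0,0,0,0.2,0,0,0.035,0,0,0,0.2,0.0,0.035,0.02,0,0,0,0.2,0,0.035,0,0,0,0,0.2,0,0.035,0,0,0,0,0.2,0,0,0,0,0,0,0.2],
)

```text
time_s: 26.8
ee_pos: [0.4145, 0.4123, 0.2128]
ee_rot: [179.9, -0.2, 84.5]
force: [-0.3, 0.0, -1.1]
finger_gap: 0.599
gripper_force: 0.0
```

```bash
python3 - <<'E'
from h import *
print(bot.state()['ee_pos'],bot.state()['force'])
s=snap('scene','s15'); t=snap('top','t15'); s0=load('scene0')
print('tray',rect(t,(280,215,382,272),100,.010)); print('dish',rect(t,(305,135,380,212),90,.029))
def amb(c,roi):
    u0,v0,u1,v1=roi; g=c['pixels'].astype(int)[v0:v1,u0:u1]; m=(g[...,0]-g[...,2]>50).astype(np.uint8)
    n,_,st,ce=cv2.connectedComponentsWithStats(m); return [np.round(k+[u0,v0],1).tolist() for x,k in zip(st[1:],ce[1:]) if x[4]>8]
print(amb(t,(292,145,372,275)))
def knob(c):
    g=c['pixels'].astype(int)[148:170,372:396]; m=g.max(2)<48; ys,xs=np.nonzero(m); return len(xs),ys.min()+148 if len(ys) else None
print(knob(s0),knob(s))
E
```

```text
[0.41453124 0.41231403 0.21282164] [-0.32429732  0.04585254 -1.13483149]
tray (array([ 478.3, -235.3]), array([ 74., 214.]), 84.3)
dish (array([ 676.4, -269.2]), array([112.7, 155.4]), 172.0)
[[339.2, 165.7], [337.9, 179.3], [296.0, 232.8], [309.1, 233.2], [321.7, 234.9], [331.8, 235.7], [295.8, 242.1], [308.9, 242.8], [320.8, 244.1], [330.9, 244.9]]
(81, np.int64(148)) (97, np.int64(148))
```

Pulling past 14 mm raised the force to 16.5 N, which confirms the end stop. Nothing else has moved and the arm is clear, so I hand in.

```bash
python3 -c "
from rig import bot
print(bot.close_job())"
```

```text
the job is handed in; nothing more can be done
None
```

The job is handed in, but its verdict was not shown: the long vial is in the reject dish, all four short vials are in tray grooves, and the start knob was pulled to its end stop and released, though its return to rest was not clearly measured.

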